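# Clear the potting bench into the sorting trays

### The job

Clear up the potting bench: put the two brass hose fittings in the blue tray, stand the two empty pots upright side by side in the green tray, and lay the wooden dibber flat and lengthwise in the yellow tray. Set the pots down, do not drop them, and leave the amber bottle and the white mug where they stand.

Things in the scene. Friction and masses are not known exactly. Their poses are not given: they have to be found in the camera images.
- coupling_mid (a point): Brass hose coupling, loose, standing upright on the bench: a ribbed collar 36 mm in diameter and 30 mm high, and above it a narrower stub 24 mm in diameter with a dark bore; 44 mm high in all, about 90 g. The point is on its axis, half-way up (22 mm above its underside), z up.
- nozzle_mid (a point): Brass spray nozzle, loose, standing upright: a foot flange 38 mm in diameter and 12 mm high, above it a slim body tapering from 28 to 24 mm in diameter with a black grip band; 58 mm high, about 100 g. The point is on its axis, half-way up (29 mm above its underside, where it is about 27 mm thick), z up.
- pot_clay_mid (a point): Empty round terracotta pot, open at the top, loose, standing upright: 46 mm in diameter at the foot, rim band 56 mm in diameter over its upper 18 mm; 56 mm high, about 100 g. The point is on its axis, half-way up (28 mm above its underside), z up.
- pot_square_mid (a point): Empty square black plastic pot, open at the top, loose, standing upright: 50 x 50 mm (sides along its x and y), 56 mm high, about 50 g. The point is at its centre, half-way up (28 mm above its underside), z up.
- dibber_mid (a point): Wooden dibber (planting stick), loose, lying flat: 120 mm long along its x; a pale wooden handle 85 x 22 x 18 mm with a red band, and a round steel point 35 mm long at the +x end, so the wood runs from x = -60 to +25 mm. About 60 g. The point is at the middle of its length, 9 mm above its underside, z up; the wood is 22 mm wide there (its y).
- tray_blue: Fixed open rectangular plastic tray, all blue. Outside 140 (its x) x 180 (its y) x 20 mm high, walls and floor 5 mm thick, so the inside is 130 x 170 mm and its floor is 5 mm above the tray's underside. Origin: centre of the underside, on the bench; z up, y along its length. Cannot be pushed away. For the brass fittings.
- tray_green: Fixed open rectangular plastic tray, all green. Outside 140 (its x) x 180 (its y) x 20 mm high, walls and floor 5 mm thick, so the inside is 130 x 170 mm and its floor is 5 mm above the tray's underside. Origin: centre of the underside, on the bench; z up, y along its length. Cannot be pushed away. For the pots.
- tray_yellow: Fixed open rectangular plastic tray, all yellow. Outside 140 (its x) x 180 (its y) x 20 mm high, walls and floor 5 mm thick, so the inside is 130 x 170 mm and its floor is 5 mm above the tray's underside. Origin: centre of the underside, on the bench; z up, y along its length. Cannot be pushed away. For the dibber.
- feed_mid (a point): Bystander, leave alone: amber bottle with a white cap and paper label, 54 mm in diameter, 120 mm high, loose. The point is on its axis, 60 mm up.
- mug_mid (a point): Bystander, leave alone: white mug, 76 mm in diameter, 85 mm high, loose, its handle to its +y. The point is on its axis, 42 mm up.
Not all that is in view belongs to the job. Leave any purple or turquoise look-alike of the part that bears nozzle_mid alone.

How it is judged (in metres and radians):
At the end, for the whole second after the job is handed in: On their tray floors, released and at rest: both fittings in blue; both pots in green, upright within 0.12 rad; dibber flat in yellow, within 0.4 rad of its length. Every centre within 58 mm (across) and 78 mm (along) of its tray's centre (x of coupling_mid in the frame of tray_blue between -0.058 and 0.058 m and y of coupling_mid in the frame of tray_blue between -0.078 and 0.078 m and z of coupling_mid in the frame of tray_blue between 0.01 and 0.035 m and linear speed of each of coupling, nozzle, pot_clay, pot_square, dibber below 0.02 m/s and contact force between each of coupling, nozzle, pot_clay, pot_square, dibber and the fingers below 0.05 N and x of nozzle_mid in the frame of tray_blue between -0.058 and 0.058 m and y of nozzle_mid in the frame of tray_blue between -0.078 and 0.078 m and z of nozzle_mid in the frame of tray_blue between 0.01 and 0.042 m and x of pot_clay_mid in the frame of tray_green between -0.058 and 0.058 m and y of pot_clay_mid in the frame of tray_green between -0.078 and 0.078 m and z of pot_clay_mid in the frame of tray_green between 0.028 and 0.038 m and angle between each of pot_clay_mid, pot_square_mid's own z axis and vertical below 0.12 rad and x of pot_square_mid in the frame of tray_green between -0.058 and 0.058 m and y of pot_square_mid in the frame of tray_green between -0.078 and 0.078 m and z of pot_square_mid in the frame of tray_green between 0.028 and 0.038 m and x of dibber_mid in the frame of tray_yellow between -0.058 and 0.058 m and y of dibber_mid in the frame of tray_yellow between -0.078 and 0.078 m and z of dibber_mid in the frame of tray_yellow between 0.008 and 0.022 m and angle between the x axis of dibber_mid and the y axis of tray_yellow, either way round below 0.4 rad); the robot touches nothing.
It fails at once if the amber bottle or the white mug is moved by more than 20 mm (distance of any of feed_mid, mug_mid from where it was at the start of the episode above 0.02 m).
It fails at once if the terracotta pot is dropped (it moves faster than 0.8 m/s, as after a fall of 33 mm, with no finger on it) (linear speed of pot_clay above 0.8 m/s and contact force between pot_clay and the fingers below 0.05 N).
It fails at once if the black pot is dropped (it moves faster than 0.8 m/s, as after a fall of 33 mm, with no finger on it) (linear speed of pot_square above 0.8 m/s and contact force between pot_square and the fingers below 0.05 N).
It also fails if it takes over 128 s, if anything falls off the work surface, if the arm or the gripper's body presses on something with over 40 N, if the wrist force passes 120 N, or if a joint passes its speed limit or range.

### The arm

A 6-joint arm with a two-finger parallel gripper is mounted at the origin on the work surface. World frame = base frame: x ahead of the robot, y to its left, z up, the work surface at z = 0. Lengths are in mm, angles in rad, forces in N, time in s.
With the tool pointing down it reaches from about 325 to 775 mm from the base axis. Payload 9.3 kg.
Tool frame: the origin (TCP) lies on the centre line of the jaws, within the pads' length; the fingertips stand bot.tcp_to_tips ahead of it and the grasp point (between the pads) lies 3 mm ahead of it (bot.tcp_to_tips is the distance from the TCP to the fingertips, in mm); y points along the fingers, z is the direction in which the jaws open and shut, and the axes are right-handed (so a half turn about y gives the same grasp; the last joint's range is limited). The gripper opens to 85 mm and grips with 20 to 120 N. Pads are 22 mm wide; open, the fingers measure 114 mm over their backs; the gripper's body (76 mm by 85 mm) begins 54 mm behind the grasp point. The pads swing forward as they close: fully open they stand 13 mm farther back than shut.
Start: joints at [1.1, 0.259, 0.021, 1.334, 0, 1.418], TCP at [171.864, 522.455, 253.279] pointing down, gripper open.
Joint ranges: [-3.04, 3.04], [-0.91, 1.82], [-1.04, 1.36], [-1.92, 1.95], [-1.52, 1.45], [-3.14, 3.14]. Speed limits (rad/s): [2.22, 2.22, 2.79, 3.14, 3.14, 3.14].

### API

Orientations are given as [roll, pitch, yaw] about the fixed x, y, z axes, in that order (R = Rz(yaw) Ry(pitch) Rx(roll)).
In Python, from workcell import bot, viewer, ticket, finder gives the robot as it stands.
- The arm moves only by the tool step_arm, never from a script. Its argument "series" is a list of rows, each a list of 3 entries, a list of its own where there are three numbers: the opening, from -1 (shut) to 1 (fully open), then the shift along the world's x, y, z in mm, then the turn about the world's z in rad. In form: [[claw, [dx, dy, dz], twist], ...]. A call has 1 to 5 rows; each row is the pose to reach, as a shift and turn from the pose measured when the call began; what a row does not reach only later rows make up. A row lasts 1/10 s, in which the tool goes at most 50 mm and 8.59 degrees, less where a joint would pass 70% of its speed; a pose out of reach is approached as far as the arm can. A call with a gripper value outside its range is refused whole. The fingers move at their own pace and stop on an object; "force" is the grip in N (left out, the last holds). Time passes only in rows, so rows that repeat a pose let the fingers close. It gives the time, the measured TCP pose, the force and the opening at its end, in the units of the state.
- bot.get_obs(): the state, without advancing time (a new reading comes with each control period).
- viewer.get_image(name): name is "scene" or "side" or "wrist"; returns (picture, depth): 420x560x3 uint8, red, green, blue; 420x560 float32, mm along the optical axis (not along the pixel's ray), 0 where there is no reading.
- viewer.camera_model(name): a dict with "camera_matrix" (3x3 intrinsics, pixels), "R" (3x3) and "t" (3): a world point X has camera coordinates R X + t. Camera axes: x right, y down, z forward; pixel columns grow to the right and rows downward; lengths in mm; the calibration is good to about 2 mm. A picture is of the moment at which its call begins: read the wrist's pose just before it. camera_model takes no time and is no camera call; for the wrist camera it gives the pose at the moment of the call.
- ticket.sign_off(): hands the job in, once; it reports no verdict.
Trained networks look in the newest picture that a camera, given by its name, has taken for a name from the list of things; names that differ only in an ending like _2 or _b are one class to them, and where a whole thing is asked for, a point or a joint stands for the part that bears it (a point fixed in the world has none). Each returns a list of dicts, best first, with "conf" (0 to 1); they miss things now and then, are a little off and sometimes report something else, mostly with a low value. They report only what shows in the picture. A call takes as long as a camera call. They do not tell look-alikes from the thing itself.
- finder.look_for(camera, query): "point" ([x, y, z] in mm, in world coordinates, good to about 4 mm: the middle of the surface that is visible of it).
- finder.landmark_of(camera, query): "point" ([x, y, z] in mm, in world coordinates, good to about 4 mm: a listed point, or the origin of a listed thing).
The state is a dict: "time_s": time; "joint_positions": joint angles; "joint_velocities": joint speeds; "joint_efforts": joint torques, N m; "tcp_pos": TCP position; "tool_rot": TCP orientation; "wrist_force": force on the tool from outside, world axes, zero at the start; "wrist_torque": the same for the moment, N m; "gripper_width": finger opening in mm.
Only numpy, scipy, OpenCV 4.12 (cv2) and the standard library are available. Lean on these libraries where they do the work, as an engineer would, in place of code of your own. Each camera call takes 0.05 s, during which the arm holds its last target. There are 200 camera calls.

## Working session

There is one attempt and no reset: what is moved stays moved. The work goes in short steps, Python scripts to look and compute and a tool call to move; the robot and the scene stay as the last step left them, time stands still between calls to the robot, and variables do not carry over. Pictures are saved under pics/ and viewed, about 12 in all and at most 16, crops included, and the job is handed in when it is done.

Besides the shell and the picture viewer there is one more tool, called after "Emit:" as name(argument=value, ...) on one line, values as JSON. step_arm: Moves the arm, as the interface text tells. Its arguments: {"type":"object","properties":{"series":{"type":"array"},"force":{"type":"number"}},"required":["series"]}

```bash
mkdir -p pics
cat > h.py <<'E'
import numpy as np, cv2
from workcell import bot, viewer, ticket, finder
def snap(n,f):
    p,d=viewer.get_image(n); cv2.imwrite('pics/'+f,p[:,:,::-1]); return p,d
def proj(n,X):
    m=viewer.camera_model(n); c=np.array(m['R'])@np.array(X)+np.array(m['t']); u=np.array(m['camera_matrix'])@c; return (u[:2]/u[2]).round().astype(int).tolist()
def cloud(n,d):
    m=viewer.camera_model(n);K=np.array(m['camera_matrix'])
    v,u=np.mgrid[:d.shape[0],:d.shape[1]]
    c=np.stack([(u-K[0,2])/K[0,0]*d,(v-K[1,2])/K[1,1]*d,d],-1)
    return (c-np.array(m['t']))@np.array(m['R'])
E
python3 - <<'E'
from h import *
o=bot.get_obs();print(o['tcp_pos'],o['tool_rot'],o['time_s'],bot.tcp_to_tips,o['gripper_width'])
p,d=snap('scene','s1.png');p2,d2=snap('side','d1.png')
np.save('s1.npy',cloud('scene',d));np.save('d1.npy',cloud('side',d2))
for q in ['coupling_mid','nozzle_mid','pot_clay_mid','pot_square_mid','dibber_mid','tray_blue','tray_green','tray_yellow','feed_mid','mug_mid']:
    for r in finder.landmark_of('scene',q)[:4]:
        print(q,round(r['conf'],2),np.round(r['point']).tolist(),proj('scene',r['point']))
E
```

```text
[171.76006139 522.25180616 252.6579094 ] [-1.57210850e+00  2.04610620e-04 -3.17788517e-01] 0.0 22.0 85.39356820431027
coupling_mid 0.61 [450.0, -152.0, 23.0] [233, 246]
nozzle_mid 0.68 [362.0, 101.0, 28.0] [262, 202]
nozzle_mid 0.63 [449.0, 153.0, 29.0] [290, 205]
pot_clay_mid 0.75 [439.0, 1.0, 28.0] [261, 222]
pot_square_mid 0.86 [434.0, 292.0, 27.0] [308, 189]
dibber_mid 0.75 [445.0, -287.0, 7.0] [201, 271]
tray_blue 0.95 [620.0, 4.0, 1.0] [305, 249]
tray_green 0.67 [637.0, -237.0, 1.0] [261, 292]
tray_yellow 0.68 [621.0, 215.0, -0.0] [339, 221]
feed_mid 0.6 [534.0, 452.0, 66.0] [353, 173]
mug_mid 0.89 [537.0, -452.0, 44.0] [178, 308]
mug_mid 0.49 [621.0, 217.0, -1.0] [339, 221]
mug_mid 0.15 [620.0, 6.0, 2.0] [305, 249]
```

Run:
```python
import cv2
p=cv2.imread('pics/s1.png');a=cv2.resize(p[140:340,140:400],(780,600),interpolation=cv2.INTER_CUBIC);cv2.imwrite('pics/s1c.png',a)
```

```text
(no output)
```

View pics/s1c.png

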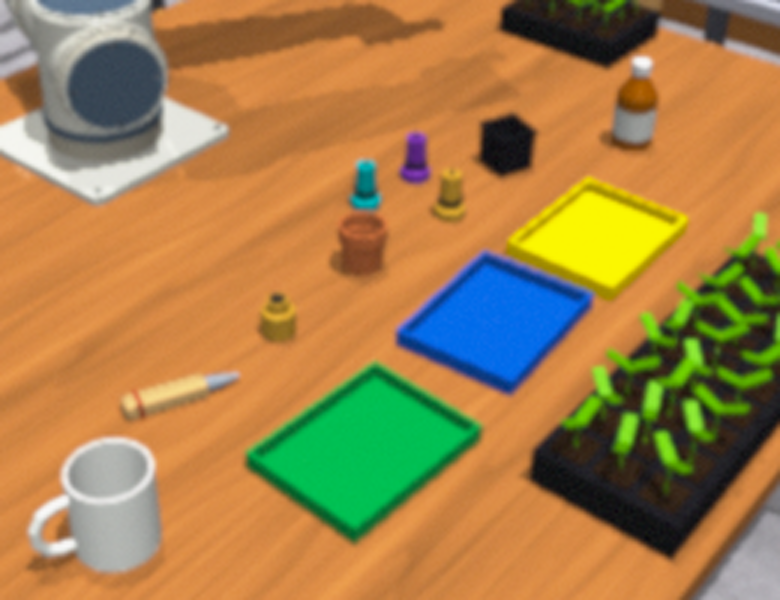

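View pics/d1.png

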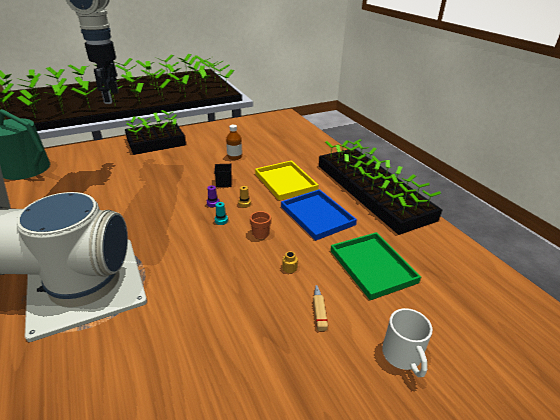

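The scene crop (3x, offset 140,140) shows three nozzle-shaped things: turquoise at pixel (262,202), purple at (278,193) and brass with a black band at (290,205). The brass one fits the description. This enlarged crop confirms it, and it matches the network's (449,153). Next I'll get the orientations and refined positions from colour and depth.

Run:
```python
from h import *
from scipy import ndimage as nd
for n,f in (('scene','s1'),('side','d1')):
    p=cv2.imread(f'pics/{f}.png');hsv=cv2.cvtColor(p,cv2.COLOR_BGR2HSV).astype(int);H,S,V=hsv[...,0],hsv[...,1],hsv[...,2]
    C=np.load(f+'.npy');Z=C[...,2];X=C[...,0];Y=C[...,1]
    near=lambda x,y,r:(np.hypot(X-x,Y-y)<r)
    M={'blue':near(620,4,140)&(abs(H-108)<12)&(S>150),'green':near(637,-237,140)&(abs(H-70)<15)&(S>150)&(Z<35),'yellow':near(621,215,140)&(abs(H-30)<4)&(S>180)&(V>120),
     'dibber':near(445,-287,80)&(Z>7)&(Z<30),'square':near(434,292,55)&(Z>10),'coupling':near(450,-152,40)&(Z>8),'nozzle':near(449,153,32)&(Z>8),'clay':near(439,1,45)&(Z>8),'purple':(abs(H-138)<10)&(S>100)&near(400,150,150),'turq':(abs(H-90)<6)&(S>120)&near(362,101,60)}
    for k,m in M.items():
        P=C[m]
        if len(P)<8: print(n,k,'few');continue
        top=P[P[:,2]>np.percentile(P[:,2],97)-8] if k=='square' else P
        r=cv2.minAreaRect(top[:,:2].astype(np.float32))
        print(n,k,len(P),'rect c',np.round(r[0]),np.round(r[1]),round(r[2],1),'mean',P.mean(0).round(),'zmax',P[:,2].max().round())
        if k=='dibber':
            w,v=np.linalg.eigh(np.cov(P[:,:2].T));print('axis',v[:,1])
```

```text
scene blue 1625 rect c [620.   9.] [140. 185.] 4.1 mean [618.   7.  10.] zmax 28.0
scene green 2337 rect c [ 636. -232.] [182. 140.] 86.8 mean [ 634. -234.   10.] zmax 26.0
scene yellow 1060 rect c [651. 215.] [203. 186.] 0.3 mean [619. 215.  11.] zmax 28.0
scene dibber 269 rect c [ 443. -282.] [ 65. 124.] 4.7 mean [ 444. -299.   17.] zmax 26.0
axis [0.37867566 0.92552944]
scene square 293 rect c [435. 295.] [55. 60.] 70.1 mean [438. 288.  40.] zmax 65.0
scene coupling 150 rect c [ 449. -152.] [35. 32.] 36.4 mean [ 452. -155.   30.] zmax 50.0
scene nozzle 127 rect c [451. 149.] [35. 36.] 23.1 mean [454. 146.  35.] zmax 65.0
scene clay 282 rect c [436.   4.] [57. 60.] 5.8 mean [439.  -1.  41.] zmax 63.0
scene purple 90 rect c [370. 187.] [28. 23.] 61.3 mean [370. 184.  32.] zmax 63.0
scene turq 91 rect c [363.  94.] [29. 22.] 53.6 mean [365.  93.  34.] zmax 63.0
side blue 2151 rect c [621.   5.] [143. 183.] 5.0 mean [621.   4.   9.] zmax 24.0
side green 3397 rect c [ 636. -235.] [183. 142.] 87.0 mean [ 637. -238.    9.] zmax 24.0
side yellow 1032 rect c [623. 212.] [186. 142.] 89.3 mean [625. 217.   9.] zmax 25.0
side dibber 410 rect c [ 447. -291.] [121.  22.] 65.0 mean [ 440. -306.   17.] zmax 21.0
axis [0.42152414 0.90681718]
side square 341 rect c [438. 290.] [59. 53.] 67.5 mean [435. 282.  40.] zmax 59.0
side coupling 247 rect c [ 446. -155.] [30. 36.] 56.6 mean [ 444. -159.   30.] zmax 47.0
side nozzle 185 rect c [451. 145.] [28. 33.] 66.3 mean [450. 142.  35.] zmax 62.0
side clay 456 rect c [438.  -2.] [57. 53.] 57.3 mean [437.  -4.  39.] zmax 59.0
side purple 164 rect c [394. 221.] [122.  33.] 50.7 mean [365. 184.  33.] zmax 61.0
side turq 208 rect c [359.  92.] [32. 34.] 73.4 mean [358.  90.  31.] zmax 61.0
```

The side view agrees: brass nozzle at pixel (244,195), square pot at (223,175), dibber at (319,310). Starting with the square pot.

Emit:
step_arm(series=[[1,[50,-44,-20],-0.05],[1,[95,-83,-38],-0.05],[1,[140,-122,-56],-0.05],[1,[180,-158,-75],-0.05],[1,[210,-185,-90],-0.05]], force=30)

```text
time_s: 1.1
tcp_pos: [352.0, 363.8, 177.5]
tool_rot: [-1.57, -0.0, -0.367]
wrist_force: [-0.1, 0.2, 0.1]
gripper_width: 85.6
```

```bash
cat >> h.py <<'E'
def st():
    o=bot.get_obs();print('t',o['time_s'],'tcp',np.round(o['tcp_pos'],1),'yaw',round(float(o['tool_rot'][2]),3),'F',np.round(o['wrist_force'],1),'w',round(float(o['gripper_width']),1));return o
def wrist(f,x,y,r,z0,z1):
    o=st();p,d=snap('wrist',f);C=cloud('wrist',d);m=(d>0)&(np.hypot(C[...,0]-x,C[...,1]-y)<r)&(C[...,2]>z0)&(C[...,2]<z1);P=C[m]
    if len(P)<10: print('few',len(P));return
    q=cv2.minAreaRect(P[:,:2].astype(np.float32));print(len(P),'rect',np.round(q[0],1),np.round(q[1],1),round(q[2],1),'z',np.percentile(P[:,2],[5,50,95]).round(1))
    print('need',np.round(np.array(q[0])-o['tcp_pos'][:2],1), 'px',proj('wrist',[x,y,z1]))
E
python3 - <<'E'
from h import *
wrist('w1.png',435,291,60,40,70)
E
```

```text
t 1.1 tcp [352.  363.8 177.5] yaw -0.367 F [-0.1  0.2  0.1] w 85.6
2525 rect [440.8 287.7] [53.2 54.9] 68.3 z [41.2 52.1 53.8]
need [ 88.8 -76.1] px [231, 343]
```

Emit:
step_arm(series=[[1,[43,-37,-10],0],[1,[87,-74,-30],0],[1,[87,-74,-55],0],[1,[87,-74,-55],0]])

```text
time_s: 1.55
tcp_pos: [443.6, 282.9, 116.4]
tool_rot: [-1.578, 0.002, -0.375]
wrist_force: [-1.1, -0.4, -1.5]
gripper_width: 85.5
```

Run:
```python
from h import *
wrist('w2.png',438,289,45,44,70)
```

```text
t 1.55 tcp [443.6 282.9 116.4] yaw -0.375 F [-1.1 -0.4 -1.5] w 85.5
4603 rect [437.3 293.8] [53.2 53.9] 68.6 z [46.6 56.9 58.2]
need [-6.3 11. ] px [285, 241]
```

View pics/w2.png

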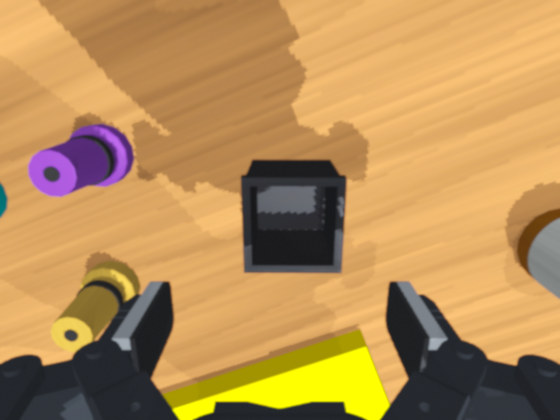

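Emit:
step_arm(series=[[1,[-6,8,-10],0],[1,[-6,8,-10],0],[1,[-6,8,-10],0]])

```text
time_s: 1.9
tcp_pos: [436.2, 293.2, 108.6]
tool_rot: [-1.576, 0.001, -0.372]
wrist_force: [-0.4, 1.1, 0.5]
gripper_width: 85.5
```

Run:
```python
from h import *
wrist('w3.png',438,289,45,44,70)
```

```text
t 1.9 tcp [436.2 293.2 108.6] yaw -0.372 F [-0.4  1.1  0.5] w 85.5
4768 rect [438.2 292.4] [53.2 54.2] 68.5 z [45.7 55.4 56.6]
need [ 2.  -0.9] px [272, 267]
```

Emit:
step_arm(series=[[1,[2,-1,-30],0],[1,[2,-1,-55],0],[1,[2,-1,-63],0],[1,[2,-1,-63],0],[0,[2,-1,-63],0]], force=30)

```text
time_s: 2.45
tcp_pos: [438.8, 292.5, 46.8]
tool_rot: [-1.575, -0.0, -0.372]
wrist_force: [0.2, 0.6, -0.2]
gripper_width: 73.2
```

Emit:
step_arm(series=[[-1,[0,0,0],0],[-1,[0,0,0],0],[-1,[0,0,0],0],[-1,[0,0,0],0],[-1,[0,0,0],0]], force=30)

```text
time_s: 2.95
tcp_pos: [439.6, 293.0, 48.2]
tool_rot: [-1.573, -0.002, -0.372]
wrist_force: [-1.3, 0.3, 5.7]
gripper_width: 49.8
```

Emit:
step_arm(series=[[-1,[0,0,25],0],[-1,[0,0,55],0],[-1,[3,-10,75],0.05],[-1,[15,-45,85],0.1],[-1,[28,-82,85],0.15]])

```text
time_s: 3.45
tcp_pos: [468.6, 210.9, 135.7]
tool_rot: [-1.571, -0.006, -0.218]
wrist_force: [0.6, 0.5, -0.6]
gripper_width: 49.5
```

Emit:
step_arm(series=[[-1,[15,-40,5],0.05],[-1,[28,-80,5],0.1],[-1,[42,-120,5],0.15],[-1,[55,-160,5],0.2],[-1,[69,-200,5],0.25]])

```text
time_s: 3.95
tcp_pos: [538.1, 9.1, 141.7]
tool_rot: [-1.571, -0.007, 0.034]
wrist_force: [0.9, 0.7, -1.0]
gripper_width: 49.5
```

Emit:
step_arm(series=[[-1,[14,-41,0],-0.03],[-1,[28,-82,0],-0.03],[-1,[42,-124,0],-0.03],[-1,[56,-166,0],-0.03],[-1,[70,-208,0],-0.03]])

```text
time_s: 4.45
tcp_pos: [608.5, -200.8, 142.6]
tool_rot: [-1.572, -0.008, 0.004]
wrist_force: [2.1, 1.4, -0.0]
gripper_width: 49.5
```

Emit:
step_arm(series=[[-1,[14,-38,0],0],[-1,[25,-70,-5],0],[-1,[26,-77,-20],0],[-1,[26,-77,-30],0],[-1,[26,-77,-30],0]])

```text
time_s: 4.95
tcp_pos: [633.2, -276.3, 110.7]
tool_rot: [-1.569, -0.005, 0.004]
wrist_force: [-0.0, 0.1, -0.4]
gripper_width: 49.6
```

Run:
```python
from h import *
st();p,d=snap('wrist','w4.png')
for r in finder.landmark_of('wrist','tray_green')[:2]: print(r['conf'],np.round(r['point']))
C=cloud('wrist',d);hs=cv2.cvtColor(p,cv2.COLOR_RGB2HSV).astype(int)
m=(abs(hs[...,0]-70)<15)&(hs[...,1]>150)&(C[...,2]<35)&(np.hypot(C[...,0]-636,C[...,1]+236)<140)&(d>0)
P=C[m];print(len(P),cv2.minAreaRect(P[:,:2].astype(np.float32)),P.min(0),P.max(0))
```

```text
t 4.95 tcp [ 633.2 -276.3  110.7] yaw 0.004 F [-0.   0.1 -0.4] w 49.6
0.84 [ 638. -235.    1.]
44950 ((638.3797607421875, -232.81289672851562), (179.4300994873047, 140.15264892578125), 87.01901245117188) [ 564.18813759 -322.59110992    3.54059895] [ 712.63837478 -140.60083259   23.77049192]
```

View pics/w4.png

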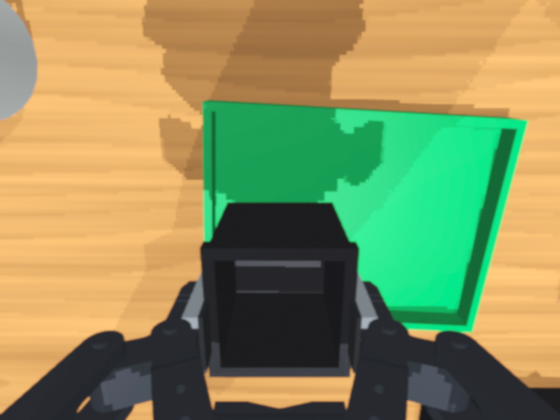

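The square pot is held level over the -y half of the green tray (pixel 280,300). Lowering it.

Emit:
step_arm(series=[[-1,[1,0,-20],0],[-1,[1,0,-38],0],[-1,[1,0,-48],0],[-1,[1,0,-54],0],[-1,[1,0,-56],0]])

```text
time_s: 5.55
tcp_pos: [635.3, -275.8, 57.0]
tool_rot: [-1.571, -0.008, 0.006]
wrist_force: [0.1, -0.2, -0.1]
gripper_width: 49.7
```

Emit:
step_arm(series=[[-1,[0,0,-1],0],[-1,[0,0,-2],0],[-1,[0,0,-2],0]])

```text
time_s: 5.85
tcp_pos: [635.5, -275.9, 55.4]
tool_rot: [-1.571, -0.009, 0.006]
wrist_force: [-0.3, -0.7, -0.5]
gripper_width: 49.4
```

Emit:
step_arm(series=[[-1,[0,0,-1],0],[-1,[0,0,-2],0],[-1,[0,0,-3],0],[-1,[0,0,-3],0]])

```text
time_s: 6.25
tcp_pos: [635.7, -276.0, 53.4]
tool_rot: [-1.572, -0.01, 0.006]
wrist_force: [-1.9, 1.2, 6.5]
gripper_width: 49.6
```

Contact felt, so I'm releasing.

Emit:
step_arm(series=[[0.5,[0,0,0],0],[0.7,[0,0,0],0],[0.8,[0,0,0],0],[0.8,[0,0,15],0],[1,[0,0,45],0]])

```text
time_s: 6.75
tcp_pos: [634.4, -275.3, 96.2]
tool_rot: [-1.569, -0.005, 0.006]
wrist_force: [-1.2, -0.3, -0.2]
gripper_width: 85.2
```

Emit:
step_arm(series=[[1,[-25,35,30],-0.15],[1,[-50,70,35],-0.3],[1,[-75,105,35],-0.45],[1,[-95,140,35],-0.6],[1,[-110,160,35],-0.75]])

```text
time_s: 7.25
tcp_pos: [522.8, -113.1, 131.4]
tool_rot: [-1.569, -0.005, -0.749]
wrist_force: [-0.2, -0.4, -0.5]
gripper_width: 85.4
```

Run:
```python
from h import *
st();p,d=viewer.get_image('side');C=cloud('side',d)
m=(np.hypot(C[...,0]-635,C[...,1]+276)<50)&(C[...,2]>45)&(C[...,2]<75);P=C[m];print(len(P),cv2.minAreaRect(P[:,:2].astype(np.float32)),np.percentile(P[:,2],[50,95]))
```

```text
t 7.25 tcp [ 522.8 -113.1  131.4] yaw -0.749 F [-0.2 -0.4 -0.5] w 85.4
398 ((633.9501342773438, -278.3551330566406), (55.69535446166992, 55.383785247802734), 1.018521785736084) [57.50442443 62.68633297]
```

The square pot stands in the green tray with its rim at about 61 mm. Next, the clay pot.

Emit:
step_arm(series=[[1,[-28,38,0],-0.15],[1,[-56,76,-5],-0.3],[1,[-85,114,-10],-0.45],[1,[-85,114,-15],-0.6],[1,[-85,114,-15],-0.75]])

```text
time_s: 7.8
tcp_pos: [434.9, 4.0, 116.3]
tool_rot: [-1.57, -0.003, -1.497]
wrist_force: [0.8, -0.0, -0.0]
gripper_width: 85.3
```

Emit:
step_arm(series=[[1,[0,0,0],-0.07],[1,[0,0,0],-0.07]])

```text
time_s: 8.0
tcp_pos: [435.0, 4.1, 116.4]
tool_rot: [-1.569, -0.003, -1.567]
wrist_force: [0.1, 0.5, -0.3]
gripper_width: 85.1
```

Run:
```python
from h import *
wrist('w5.png',438,0,42,44,70)
```

```text
t 8.0 tcp [435.    4.1 116.4] yaw -1.567 F [ 0.1  0.5 -0.3] w 85.1
3455 rect [439.    1.7] [55.3 55.2] 48.2 z [45.4 54.8 56.3]
need [ 4.1 -2.3] px [280, 265]
```

Clay measures 55 mm across with its rim at 56 mm, as it should.

Emit:
step_arm(series=[[1,[4,-2,-25],0],[1,[4,-2,-50],0],[1,[4,-2,-66],0],[1,[4,-2,-68],0],[0.4,[4,-2,-68],0]])

```text
time_s: 8.55
tcp_pos: [439.1, 1.8, 48.3]
tool_rot: [-1.57, -0.003, -1.563]
wrist_force: [-0.2, -0.1, -0.0]
gripper_width: 73.0
```

Emit:
step_arm(series=[[-1,[0,0,0],0],[-1,[0,0,0],0],[-1,[0,0,0],0],[-1,[0,0,0],0],[-1,[0,0,0],0]], force=30)

```text
time_s: 9.05
tcp_pos: [439.6, 1.7, 49.5]
tool_rot: [-1.568, -0.003, -1.563]
wrist_force: [-2.4, -0.2, 7.3]
gripper_width: 54.9
```

Emit:
step_arm(series=[[-1,[0,0,20],0],[-1,[0,0,45],0],[-1,[5,-5,65],0],[-1,[30,-30,75],0],[-1,[55,-55,75],0]])

```text
time_s: 9.55
tcp_pos: [496.2, -53.9, 127.3]
tool_rot: [-1.564, -0.004, -1.561]
wrist_force: [0.8, 0.7, -1.1]
gripper_width: 54.7
```

Emit:
step_arm(series=[[-1,[29,-28,0],0],[-1,[58,-56,0],0],[-1,[87,-84,0],0],[-1,[116,-112,0],0],[-1,[144,-139,0],0]])

```text
time_s: 10.05
tcp_pos: [641.4, -194.3, 128.1]
tool_rot: [-1.563, -0.005, -1.561]
wrist_force: [-0.1, -0.1, -0.4]
gripper_width: 54.9
```

Emit:
step_arm(series=[[-1,[0,0,-15],0],[-1,[0,0,-35],0],[-1,[0,0,-50],0],[-1,[0,0,-60],0],[-1,[0,0,-65],0]])

```text
time_s: 10.55
tcp_pos: [641.2, -194.2, 62.6]
tool_rot: [-1.563, -0.004, -1.56]
wrist_force: [-1.1, 0.0, -0.4]
gripper_width: 54.8
```

Emit:
step_arm(series=[[-1,[0,0,-3],0],[-1,[0,0,-6],0],[-1,[0,0,-8],0],[-1,[0,0,-9],0],[-1,[0,0,-9],0]])

```text
time_s: 11.05
tcp_pos: [641.4, -194.4, 54.5]
tool_rot: [-1.562, -0.005, -1.56]
wrist_force: [-1.9, -0.1, 2.8]
gripper_width: 54.8
```

Emit:
step_arm(series=[[0.5,[0,0,-1],0],[0.7,[0,0,-1],0],[0.9,[0,0,-1],0],[1,[0,0,15],0],[1,[0,0,45],0]])

```text
time_s: 11.55
tcp_pos: [640.3, -193.9, 97.7]
tool_rot: [-1.567, -0.003, -1.561]
wrist_force: [0.6, -0.4, 0.7]
gripper_width: 85.1
```

Emit:
step_arm(series=[[1,[-35,5,35],0.15],[1,[-75,15,40],0.3],[1,[-115,25,40],0.45],[1,[-150,32,40],0.6],[1,[-180,38,40],0.75]])

```text
time_s: 12.05
tcp_pos: [458.4, -155.3, 137.8]
tool_rot: [-1.566, -0.003, -0.804]
wrist_force: [0.0, -0.6, 0.1]
gripper_width: 85.7
```

Run:
```python
from h import *
st();p,d=snap('side','d2.png');C=cloud('side',d)
for y in (-276,-194):
    m=(np.hypot(C[...,0]-638,C[...,1]-y)<42)&(C[...,2]>45)&(C[...,2]<75);P=C[m];print(len(P),cv2.minAreaRect(P[:,:2].astype(np.float32)),np.percentile(P[:,2],[50,95]))
```

```text
t 12.05 tcp [ 458.4 -155.3  137.8] yaw -0.804 F [ 0.  -0.6  0.1] w 85.7
400 ((633.1310424804688, -277.6029968261719), (56.622650146484375, 54.96474838256836), 89.0296630859375) [57.21495667 62.80194982]
278 ((641.438232421875, -196.68702697753906), (55.828250885009766, 55.89676284790039), 72.67971801757812) [55.81465256 62.11215332]
```

Emit:
step_arm(series=[[1,[-9,2,-15],0],[1,[-9,2,-30],0],[1,[-9,2,-30],0],[1,[-9,2,-30],0]])

```text
time_s: 12.5
tcp_pos: [445.9, -151.9, 108.0]
tool_rot: [-1.568, -0.0, -0.794]
wrist_force: [0.1, -1.2, -0.1]
gripper_width: 85.3
```

Run:
```python
from h import *
wrist('w6.png',449,-153,32,15,60)
```

```text
t 12.5 tcp [ 445.9 -151.9  108. ] yaw -0.794 F [ 0.1 -1.2 -0.1] w 85.3
3284 rect [ 448.2 -149.8] [37.4 35.7] 52.7 z [20.9 32.5 44.9]
need [2.3 2.1] px [279, 258]
```

Emit:
step_arm(series=[[1,[2,2,-30],0],[1,[2,2,-60],0],[1,[2,2,-78],0],[1,[2,2,-81],0],[0.4,[2,2,-81],0]])

```text
time_s: 13.05
tcp_pos: [448.6, -150.2, 27.5]
tool_rot: [-1.568, -0.001, -0.794]
wrist_force: [-0.5, 0.2, 0.4]
gripper_width: 73.1
```

Emit:
step_arm(series=[[-1,[0,0,0],0],[-1,[0,0,0],0],[-1,[0,0,0],0],[-1,[0,0,0],0],[-1,[0,0,0],0]], force=40)

```text
time_s: 13.55
tcp_pos: [449.2, -150.5, 28.8]
tool_rot: [-1.567, -0.003, -0.794]
wrist_force: [-0.6, -0.7, 7.3]
gripper_width: 34.5
```

Emit:
step_arm(series=[[-1,[0,0,0],0],[-1,[0,0,25],0],[-1,[5,3,60],0],[-1,[35,22,75],0],[-1,[70,46,75],0]])

```text
time_s: 14.05
tcp_pos: [520.8, -105.2, 107.0]
tool_rot: [-1.565, -0.008, -0.796]
wrist_force: [0.9, -1.3, -0.6]
gripper_width: 34.4
```

Emit:
step_arm(series=[[-1,[34,24,0],0],[-1,[68,48,0],0],[-1,[102,72,-5],0],[-1,[102,72,-25],0],[-1,[102,72,-45],0]])

```text
time_s: 14.55
tcp_pos: [623.9, -32.1, 61.6]
tool_rot: [-1.565, -0.009, -0.794]
wrist_force: [0.1, 0.5, -1.5]
gripper_width: 34.5
```

Emit:
step_arm(series=[[-1,[0,0,-15],0],[-1,[0,0,-22],0],[-1,[0,0,-26],0],[-1,[0,0,-28],0],[-1,[0,0,-28],0]])

```text
time_s: 15.05
tcp_pos: [624.2, -32.3, 34.3]
tool_rot: [-1.564, -0.009, -0.794]
wrist_force: [0.5, -0.0, -0.8]
gripper_width: 34.4
```

Emit:
step_arm(series=[[-1,[0,0,-1],0],[-1,[0,0,-2],0],[-1,[0,0,-2],0]])

```text
time_s: 15.35
tcp_pos: [624.7, -32.5, 33.9]
tool_rot: [-1.563, -0.011, -0.795]
wrist_force: [-2.7, -0.8, 8.7]
gripper_width: 34.7
```

Emit:
step_arm(series=[[0.1,[0,0,0],0],[0.4,[0,0,0],0],[0.5,[0,0,0],0],[0.5,[0,0,25],0],[0.6,[0,0,60],0]])

```text
time_s: 15.85
tcp_pos: [623.5, -32.3, 92.6]
tool_rot: [-1.566, -0.008, -0.795]
wrist_force: [0.4, 0.6, 0.4]
gripper_width: 68.1
```

Emit:
step_arm(series=[[1,[-15,15,25],0.14],[1,[-48,50,30],0.28],[1,[-82,85,30],0.42],[1,[-115,120,30],0.56],[1,[-145,152,30],0.7]])

```text
time_s: 16.35
tcp_pos: [476.7, 120.8, 122.6]
tool_rot: [-1.565, -0.008, -0.089]
wrist_force: [1.5, -0.2, 1.0]
gripper_width: 85.5
```

Emit:
step_arm(series=[[1,[-20,20,0],0.1],[1,[-28,29,-5],0.1],[1,[-28,29,-8],0.1],[1,[-28,29,-8],0.1]])

```text
time_s: 16.75
tcp_pos: [449.4, 149.4, 114.2]
tool_rot: [-1.566, -0.008, 0.009]
wrist_force: [-1.3, -0.5, 0.4]
gripper_width: 85.5
```

Run:
```python
from h import *
wrist('w7.png',450,149,30,15,75)
```

```text
t 16.75 tcp [449.4 149.4 114.2] yaw 0.009 F [-1.3 -0.5  0.4] w 85.5
2768 rect [451.5 150.9] [27.7 26.7] 53.0 z [23.8 56.8 58.6]
need [2.1 1.5] px [280, 261]
```

View pics/w7.png

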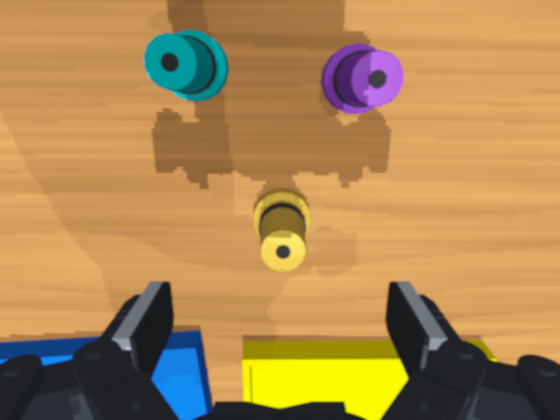

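The brass nozzle is at pixel (282,235), centred between the fingers. Turquoise (185,65) and purple (362,78) are well clear, so I'm going down.

Emit:
step_arm(series=[[1,[1,1,-30],0],[1,[1,1,-60],0],[1,[1,1,-73],0],[1,[1,1,-75],0],[0.4,[1,1,-75],0]])

```text
time_s: 17.3
tcp_pos: [451.5, 149.5, 39.1]
tool_rot: [-1.566, -0.007, 0.007]
wrist_force: [-0.1, 0.0, 0.1]
gripper_width: 73.2
```

Emit:
step_arm(series=[[-1,[0,0,0],0],[-1,[0,0,0],0],[-1,[0,0,0],0],[-1,[0,0,0],0],[-1,[0,0,0],0]], force=40)

```text
time_s: 17.8
tcp_pos: [452.0, 149.6, 40.1]
tool_rot: [-1.566, -0.009, 0.007]
wrist_force: [-1.0, -1.2, 5.9]
gripper_width: 25.4
```

Emit:
step_arm(series=[[-1,[0,0,0],0],[-1,[0,0,25],0],[-1,[5,-3,60],0],[-1,[35,-22,70],0],[-1,[70,-45,70],0]])

```text
time_s: 18.3
tcp_pos: [523.1, 104.9, 112.8]
tool_rot: [-1.565, -0.013, 0.009]
wrist_force: [0.4, 0.3, -1.0]
gripper_width: 25.1
```

Emit:
step_arm(series=[[-1,[31,-21,0],0],[-1,[62,-42,0],0],[-1,[94,-63,-5],0],[-1,[94,-63,-25],0],[-1,[94,-63,-45],0]])

```text
time_s: 18.8
tcp_pos: [618.0, 40.9, 67.1]
tool_rot: [-1.565, -0.014, 0.008]
wrist_force: [0.2, 0.5, -0.9]
gripper_width: 24.7
```

Emit:
step_arm(series=[[-1,[0,0,-10],0],[-1,[0,0,-18],0],[-1,[0,0,-22],0],[-1,[0,0,-24],0],[-1,[0,0,-24],0]])

```text
time_s: 19.3
tcp_pos: [618.1, 41.1, 45.1]
tool_rot: [-1.566, -0.015, 0.008]
wrist_force: [-5.3, 0.2, 10.6]
gripper_width: 24.9
```

Emit:
step_arm(series=[[0,[0,0,0],0],[0.3,[0,0,0],0],[0.4,[0,0,0],0],[0.4,[0,0,25],0],[0.5,[0,0,60],0]])

```text
time_s: 19.8
tcp_pos: [617.0, 41.2, 104.0]
tool_rot: [-1.565, -0.011, 0.008]
wrist_force: [1.0, 0.3, -0.4]
gripper_width: 63.4
```

Emit:
step_arm(series=[[0.5,[0,0,40],0.1],[0.5,[-25,-40,50],0.24],[0.5,[-50,-80,50],0.38],[0.5,[-70,-120,50],0.52],[0.5,[-85,-155,50],0.66]])

```text
time_s: 20.3
tcp_pos: [530.7, -115.1, 154.3]
tool_rot: [-1.566, -0.011, 0.674]
wrist_force: [0.5, 0.2, -0.2]
gripper_width: 64.2
```

Emit:
step_arm(series=[[0.5,[-20,-40,-10],0.14],[0.5,[-40,-80,-20],0.28],[0.5,[-58,-120,-30],0.42],[0.5,[-75,-150,-35],0.47],[0.5,[-80,-165,-40],0.47]])

```text
time_s: 20.8
tcp_pos: [449.2, -282.5, 113.9]
tool_rot: [-1.566, -0.011, 1.143]
wrist_force: [0.3, -0.6, 0.3]
gripper_width: 63.8
```

Run:
```python
from h import *
st();p,d=snap('side','d3.png');C=cloud('side',d)
for x,y in ((624,-32),(618,41)):
    m=(np.hypot(C[...,0]-x,C[...,1]-y)<32)&(C[...,2]>18)&(C[...,2]<75);P=C[m];print(len(P),cv2.minAreaRect(P[:,:2].astype(np.float32)),np.percentile(P[:,2],[50,95]))
```

```text
t 20.8 tcp [ 449.2 -282.5  113.9] yaw 1.143 F [ 0.3 -0.6  0.3] w 63.8Traceback (most recent call last):
  File "<stdin>", line 4, in <module>
    return _quantile_unchecked(
        a, q, axis, out, overwrite_input, method, keepdims, weights)
    return _ureduce(a,
                    func=_quantile_ureduce_func,
    ...<5 lines>...
                    overwrite_input=overwrite_input,
                    method=method)
    r = func(a, **kwargs)
    result = _quantile(arr,
                       quantiles=q,
    ...<2 lines>...
                       out=out,
                       weights=wgt)
    slices_having_nans = np.isnan(arr[-1, ...])
                                  ~~~^^^^^^^^^
IndexError: index -1 is out of bounds for axis 0 with size 0
```

The arm may be hiding the blue tray in the side view. I'll check the fittings later from the scene camera and measure the dibber now.

Run:
```python
from h import *
wrist('w8.png',446,-287,75,5,30)
p,d=snap('scene','s2.png');C=cloud('scene',d)
for x,y in ((624,-32),(618,41)):
    m=(np.hypot(C[...,0]-x,C[...,1]-y)<32)&(C[...,2]>18)&(C[...,2]<85);P=C[m];print(len(P),P.mean(0) if len(P) else '',P[:,2].max() if len(P) else '')
a=cv2.imread('pics/w8.png');b=cv2.imread('pics/s2.png')[150:360,180:460]
cv2.imwrite('pics/c1.png',np.hstack([cv2.resize(a,(400,300)),cv2.resize(b,(400,300))]))
```

```text
t 20.85 tcp [ 449.3 -283.4  113.3] yaw 1.14 F [-0.  -1.2 -0.2] w 64.5
5649 rect [ 448.6 -288.1] [120.4  22.4] 65.1 z [13.2 17.6 18.9]
need [-0.7 -4.8] px [285, 219]
138 [626.65741977 -36.56500547  37.57990343] 55.02959995315409
143 [620.00332     36.03698057  43.21509353] 70.31237513399041
```

View pics/c1.png

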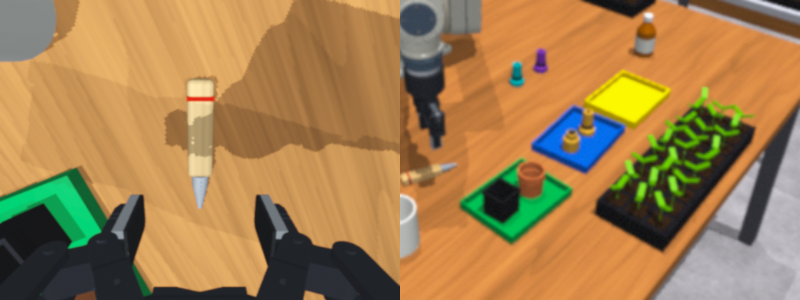

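Both fittings stand in blue and both pots in green. The dibber's pointed end faces +x/+y at 65°, matching my fit. Grasping it.

Emit:
step_arm(series=[[0.5,[-1,-5,-30],0],[0.5,[-1,-5,-65],0],[0.5,[-1,-5,-85],0],[0.5,[-1,-5,-89],0],[0.5,[-1,-5,-89],0]])

```text
time_s: 21.45
tcp_pos: [450.2, -284.5, 25.2]
tool_rot: [-1.565, -0.012, 1.142]
wrist_force: [-0.3, 0.9, -0.4]
gripper_width: 63.8
```

Emit:
step_arm(series=[[-1,[0,0,0],0],[-1,[0,0,0],0],[-1,[0,0,0],0],[-1,[0,0,0],0],[-1,[0,0,0],0]], force=40)

```text
time_s: 21.95
tcp_pos: [450.7, -284.7, 26.4]
tool_rot: [-1.567, -0.012, 1.142]
wrist_force: [0.0, 2.0, 6.0]
gripper_width: 21.1
```

Emit:
step_arm(series=[[-1,[0,0,0],0],[-1,[0,0,25],0],[-1,[0,5,65],0],[-1,[5,40,105],0.05],[-1,[12,80,115],0.1]])

```text
time_s: 22.45
tcp_pos: [463.9, -205.9, 145.1]
tool_rot: [-1.572, -0.01, 1.241]
wrist_force: [1.2, 0.6, -1.7]
gripper_width: 20.9
```

Emit:
step_arm(series=[[-1,[15,42,0],0.07],[-1,[30,84,0],0.14],[-1,[46,126,0],0.21],[-1,[62,168,0],0.28],[-1,[79,211,0],0.33]])

```text
time_s: 22.95
tcp_pos: [543.2, 6.8, 145.6]
tool_rot: [-1.573, -0.01, 1.573]
wrist_force: [0.9, 0.5, -1.7]
gripper_width: 20.9
```

Emit:
step_arm(series=[[-1,[16,42,0],0],[-1,[32,84,0],0],[-1,[48,126,0],0],[-1,[64,168,0],0],[-1,[79,211,-10],0]])

```text
time_s: 23.45
tcp_pos: [623.3, 219.7, 137.0]
tool_rot: [-1.576, -0.011, 1.573]
wrist_force: [0.3, -0.9, 0.3]
gripper_width: 21.1
```

Emit:
step_arm(series=[[-1,[0,0,-20],0],[-1,[0,0,-45],0],[-1,[0,0,-65],0],[-1,[0,0,-70],0],[-1,[0,0,-70],0]])

```text
time_s: 23.95
tcp_pos: [623.0, 219.6, 66.7]
tool_rot: [-1.575, -0.01, 1.573]
wrist_force: [0.8, -0.5, -0.4]
gripper_width: 20.9
```

Run:
```python
from h import *
st();p,d=snap('wrist','w9.png')
for r in finder.landmark_of('wrist','tray_yellow')[:1]: print(r['conf'],np.round(r['point']))
```

```text
t 23.95 tcp [623.  219.6  66.7] yaw 1.573 F [ 0.8 -0.5 -0.4] w 20.9
```

View pics/w9.png

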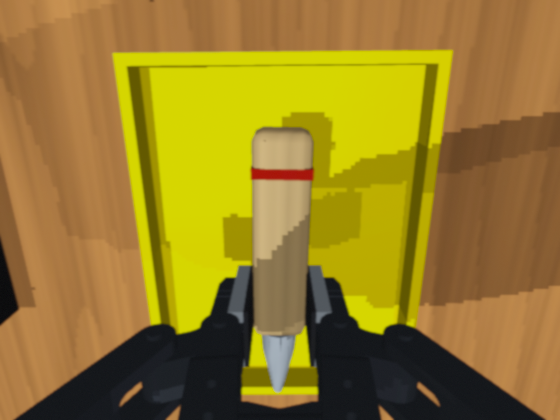

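The dibber is aligned inside the yellow tray (pixel 282,230). Lowering it.

Emit:
step_arm(series=[[-1,[0,-2,-15],0],[-1,[0,-2,-27],0],[-1,[0,-2,-33],0],[-1,[0,-2,-36],0],[-1,[0,-2,-36],0]])

```text
time_s: 24.55
tcp_pos: [623.9, 217.7, 32.1]
tool_rot: [-1.577, -0.011, 1.573]
wrist_force: [0.2, 1.0, -0.8]
gripper_width: 20.8
```

Emit:
step_arm(series=[[-0.2,[0,0,0],0],[0,[0,0,0],0],[0,[0,0,0],0],[0,[0,0,20],0],[0,[0,0,60],0]])

```text
time_s: 25.05
tcp_pos: [622.2, 217.3, 89.9]
tool_rot: [-1.571, -0.01, 1.573]
wrist_force: [-0.4, -0.3, -0.5]
gripper_width: 42.7
```

Emit:
step_arm(series=[[0,[0,0,40],0],[0,[-35,0,80],0],[0,[-80,0,110],0],[0,[-120,0,130],0],[0,[-150,0,130],0]])

```text
time_s: 25.55
tcp_pos: [470.9, 217.5, 223.5]
tool_rot: [-1.576, -0.011, 1.573]
wrist_force: [-0.1, 0.3, 0.5]
gripper_width: 42.8
```

Emit:
step_arm(series=[[0,[-40,0,0],0],[0,[-80,0,0],0],[0,[-80,0,0],0],[0,[-80,0,0],0],[0,[-80,0,0],0]])

```text
time_s: 26.05
tcp_pos: [391.8, 217.6, 223.8]
tool_rot: [-1.578, -0.011, 1.573]
wrist_force: [-0.0, -0.3, -1.0]
gripper_width: 42.8
```

Run:
```python
from h import *
st();p,d=snap('side','d4.png');C=cloud('side',d);q,e=snap('scene','s4.png');D=cloud('scene',e)
for k,x,y,r,z in (('dib',622,215,75,14),('sq',635,-276,40,45),('clay',641,-194,40,45),('coup',624,-32,32,18),('noz',618,41,32,18)):
  for n,c in (('side',C),('scene',D)):
    m=(np.hypot(c[...,0]-x,c[...,1]-y)<r)&(c[...,2]>z)&(c[...,2]<80)
    if k=='dib': m&=(abs(c[...,0]-622)<52)
    P=c[m]
    if len(P)>9: a=cv2.minAreaRect(P[:,:2].astype(np.float32));print(k,n,len(P),np.round(a[0]),np.round(a[1]),round(a[2]),'z',np.percentile(P[:,2],[50,95]).round())
    else: print(k,n,len(P))
for n in ('scene','side'):
  if n=='side': viewer.get_image('side')
  for t in ('mug_mid','feed_mid','dibber_mid','coupling_mid','nozzle_mid'):
    for r in finder.landmark_of(n,t)[:1]: print(n,t,round(r['conf'],2),np.round(r['point']))
cv2.imwrite('pics/c2.png',np.hstack([cv2.resize(cv2.imread('pics/d4.png')[130:380,180:480],(400,333)),cv2.resize(cv2.imread('pics/s4.png')[140:340,150:390],(400,333))]))
```

```text
t 26.05 tcp [391.8 217.6 223.8] yaw 1.573 F [-0.  -0.3 -1. ] w 42.8
dib side 139 [627. 205.] [120.  25.] 87 z [23. 26.]
dib scene 138 [625. 210.] [119.  25.] 89 z [23. 28.]
sq side 394 [ 633. -278.] [55. 55.] 89 z [57. 63.]
sq scene 284 [ 631. -275.] [56. 57.] 1 z [58. 65.]
clay side 276 [ 641. -196.] [57. 54.] 56 z [56. 62.]
clay scene 216 [ 639. -194.] [54. 57.] 39 z [56. 65.]
coup side 168 [623. -37.] [29. 37.] 57 z [36. 51.]
coup scene 138 [624. -33.] [36. 33.] 29 z [37. 52.]
noz side 171 [618.  37.] [33. 30.] 2 z [42. 64.]
noz scene 145 [619.  39.] [33. 28.] 26 z [42. 67.]
scene mug_mid 0.69 [ 539. -454.   41.]
scene feed_mid 0.92 [535. 450.  63.]
scene dibber_mid 0.42 [626. 209.  14.]
scene coupling_mid 0.51 [623. -30.  29.]
scene nozzle_mid 0.59 [359. 102.  29.]
side mug_mid 0.92 [ 533. -451.   44.]
side feed_mid 0.61 [535. 448.  58.]
side dibber_mid 0.6 [620. 211.  16.]
side coupling_mid 0.59 [624. -33.  31.]
side nozzle_mid 0.74 [359. 101.  30.]
```

View pics/c2.png

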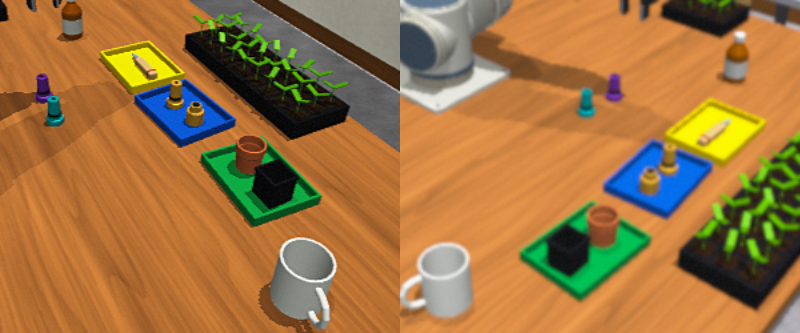

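Both views show all five things in their own trays, the pots upright, the dibber lengthwise, and the mug, bottle and look-alikes in place. The arm is clear.

```bash
python3 -c "
from workcell import ticket
print(ticket.sign_off())"
```

```text
the job is handed in; nothing more can be done
None
```

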